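Lay out the leg couplings in their nests

TASK

Get the leg couplings ready for assembly: put each of the four metal couplings into the shallow black-floored nest that matches its shape and size (big round, small round, square, oblong). Each must sit flat on the nest's floor, right way up as it stands now; set them down, do not drop them.

Things in the scene. Friction and masses are not known exactly. Their poses are not given: they have to be found in the camera images.
- round_adapter: Big round coupling, plain aluminium: flat disc 64 mm across and 8 mm thick, with a central round neck 36 mm across from 8 mm up to 46 mm above its underside; dark spot on top. Grip the neck. Stands upright and loose on the bench. Origin: centre of its underside, z up. 90 to 180 g.
- tube_clamp: Small round coupling, plain aluminium: upright collar (tube open at both ends), 44 mm outside, 32 mm bore, 46 mm high, two small dark screw heads that stand out 0.5 mm at one side. Grip it across its outside. Origin: centre of its underside, z up. 70 to 140 g.
- square_adapter: Square coupling: aluminium plate 50 x 50 mm, 8 mm thick; on it a round aluminium step 30 mm across up to 16 mm, then a central square steel stub 22 x 22 mm from 16 to 46 mm above the underside, its sides parallel to the plate's. Grip the stub. Origin: centre of its underside, z up, x and y square to the plate's sides. 80 to 170 g.
- slide_adapter: Oblong coupling: aluminium bar 76 mm long (x) by 34 mm wide (y), 12 mm thick; on it a central steel block 30 mm (x) by 24 mm (y) from 12 to 46 mm above the underside. Grip the block across its 24 mm. Origin: centre of its underside, z up, x along its length. 100 to 210 g.
- big_round_nest: Nest for the big round coupling: round pocket 80 mm across, 92 mm over the rim. Grey plastic with a black floor, fixed to the bench, 11 mm high: a 4 mm floor with a 6 mm thick rim standing 7 mm above the floor; the coupling has 8 mm of play all round. Origin: centre of its underside (pocket centre), z up.
- small_round_nest: Nest for the small round coupling (the collar): round pocket 60 mm across, 72 mm over the rim. Grey plastic with a black floor, fixed to the bench, 11 mm high: a 4 mm floor with a 6 mm thick rim standing 7 mm above the floor; the coupling has 8 mm of play all round. Origin: centre of its underside (pocket centre), z up.
- square_nest: Nest for the square coupling: square pocket 66 x 66 mm, 78 x 78 mm over the rim, x and y square to its sides. Grey plastic with a black floor, fixed to the bench, 11 mm high: a 4 mm floor with a 6 mm thick rim standing 7 mm above the floor; the coupling has 8 mm of play all round. Origin: centre of its underside (pocket centre), z up.
- oblong_nest: Nest for the oblong coupling: pocket 92 mm (x) by 50 mm (y), 104 x 62 mm over the rim, x along its length. Grey plastic with a black floor, fixed to the bench, 11 mm high: a 4 mm floor with a 6 mm thick rim standing 7 mm above the floor; the coupling has 8 mm of play all round. Origin: centre of its underside (pocket centre), z up.
Things that resemble listed ones, but are neither listed nor needed, are in the scene too. What is shaped like the slide_adapter but orange or pink is not meant.

How it is judged (in metres and radians):
At the end, for the whole second after the job is handed in: Each coupling lies in its own nest: centre within 12 mm of the nest's centre, underside on the nest's floor (less than 2.5 mm above it), upright within 0.1 rad, released and at rest (horizontal distance between round_adapter and big_round_nest below 0.012 m and z of round_adapter in the frame of big_round_nest between 0.001 and 0.0065 m and angle between each of round_adapter, tube_clamp, square_adapter, slide_adapter's own z axis and vertical below 0.1 rad and linear speed of each of round_adapter, tube_clamp, square_adapter, slide_adapter below 0.02 m/s and angular speed of each of round_adapter, tube_clamp, square_adapter, slide_adapter below 0.2 rad/s and horizontal distance between tube_clamp and small_round_nest below 0.012 m and z of tube_clamp in the frame of small_round_nest between 0.001 and 0.0065 m and horizontal distance between square_adapter and square_nest below 0.012 m and z of square_adapter in the frame of square_nest between 0.001 and 0.0065 m and horizontal distance between slide_adapter and oblong_nest below 0.012 m and z of slide_adapter in the frame of oblong_nest between 0.001 and 0.0065 m); the robot touches nothing.
It fails at once if a coupling is dropped: it is out of the fingers while more than 40 mm above the bench ((height (world z) of round_adapter above 0.04 m and contact force between the fingers and round_adapter below 0.05 N) or (height (world z) of tube_clamp above 0.04 m and contact force between the fingers and tube_clamp below 0.05 N) or (height (world z) of square_adapter above 0.04 m and contact force between the fingers and square_adapter below 0.05 N) or (height (world z) of slide_adapter above 0.04 m and contact force between the fingers and slide_adapter below 0.05 N)).
It also fails if it takes over 106 s, if anything falls off the work surface, if the arm or the gripper's body presses on something with over 40 N, if the wrist force passes 120 N, or if a joint passes its speed limit or range.

ROBOT

A 6-joint arm with a two-finger parallel gripper is mounted at the origin on the work surface. World frame = base frame: x ahead of the robot, y to its left, z up, the work surface at z = 0. Lengths are in mm, angles in rad, forces in N, time in s.
With the tool pointing down it reaches from about 275 to 750 mm from the base axis. Payload 10.2 kg.
Tool frame: the origin (TCP) lies between the finger pads; the fingertips stand 17 mm ahead of it and the grasp point (between the pads) lies 2 mm behind it (tips_ahead is the distance from the TCP to the fingertips, in mm); z points along the fingers, y is the line along which they close (so a half turn about z gives the same grasp; the last joint's range is limited). The gripper opens to 85 mm and grips with 20 to 120 N. Pads are 22 mm wide; open, the fingers measure 114 mm over their backs; the gripper's body (76 mm by 85 mm) begins 54 mm behind the grasp point. The pads swing forward as they close: fully open they stand 13 mm farther back than shut.
Start: joints at [-1.399, 0.313, 1.498, -0, 1.331, -0.223], TCP at [201.915, -484.625, 248.294] pointing down, gripper open.
Joint ranges: [-2.94, 2.94], [-0.97, 2.17], [0.19, 2.56], [-1.23, 4.37], [0.02, 3.11], [-2.88, 2.88]. Speed limits (rad/s): [2.39, 2.39, 3.01, 3.14, 3.14, 3.14].

INTERFACE

Orientations are given as a unit quaternion [w, x, y, z].
In Python, from rig import sense, capture, finish_job, boxes_of, tips_ahead gives the robot as it stands.
- The arm moves only by the tool drive_tool, never from a script. Its argument "commands" is text: rows parted by semicolons, each of 7 numbers parted by spaces: the shift along the world's x, y, z in units of 0.1 m (1.0 is 0.1 m), then the turn, a rotation vector about the world's x, y, z in units of pi/4 rad (1.0 is pi/4 rad), then the opening in per cent of the stroke, from 0 (shut) to 100 (fully open). A call has 1 to 20 rows; each row shifts and turns the commanded pose from where the row before left it; what a row does not reach is not made up. A row lasts 1/12 s, in which the tool goes at most 41.7 mm and 7.16 degrees, less where a joint would pass 70% of its speed; a pose out of reach is approached as far as the arm can. A call with a number of a shift or a turn outside -1 to 1 is refused whole. A call with a gripper value outside its range is refused whole. The fingers move at their own pace and stop on an object; "force" is the grip in N (left out, the last holds). Time passes only in rows, so rows that do not move let the fingers close. It gives the time, the measured TCP pose, the force, the opening and the grip force at its end, in the units of the state.
- sense(): the state, without advancing time (a new reading comes with each control period).
- capture(name): name is "scene" or "top" or "wrist"; returns a dict with "pixels" (384x512x3 uint8, blue, green, red), "fov_y" (degrees; the focal length in pixels is half the picture's height over the tangent of half this angle, whatever the lens; pixels are square), "cx", "cy" (the principal point, pixels), "position" and "attitude" of the camera in the world; the wrist camera has in their place "tool_from_camera" (4x4, takes a point from camera to tool coordinates, whose origin is the TCP and whose axes are the flange's). Camera axes: x right, y down, z forward; pixel columns grow to the right and rows downward; lengths in mm; the calibration is good to about 2 mm. A picture is of the moment at which its call begins: read the wrist's pose just before it. There is no depth.
- finish_job(): hands the job in; it is judged then, once.
Trained networks look in a picture, given as the dict that the camera call returned (one of the last four; its "shot" number tells which), for a name from the list of things; names that differ only in an ending like _2 or _b are one class to them, and where a whole thing is asked for, a point or a joint stands for the part that bears it (a point fixed in the world has none). Each returns a list of dicts, best first, with "confidence" (0 to 1); they miss things now and then, are a little off and sometimes report something else, mostly with a low value. They report only what shows in the picture. A call takes as long as a camera call. They do not tell look-alikes from the thing itself.
- boxes_of(picture, name): "position" ([column, row] in pixels, amid what is visible of it).
The state is a dict: "time_s": time; "joints": joint angles; "dq": joint speeds; "tau": joint torques, N m; "eef_pos": TCP position; "ee_rot": TCP orientation; "force": force on the tool from outside, world axes, zero at the start; "wrist_torque": the same for the moment, N m; "grip_width": opening from 0.0 (shut) to 1.0 (fully open); "grip_force": force on a finger pad.
Only numpy, scipy, OpenCV 4.12 (cv2) and the standard library are available. Lean on these libraries where they do the work, as an engineer would, in place of code of your own. Each camera call takes 0.05 s, during which the arm holds its last target. There are 200 camera calls.

## Working session

There is one attempt and no reset: what is moved stays moved. The work goes in short steps, Python scripts to look and compute and a tool call to move; the robot and the scene stay as the last step left them, time stands still between calls to the robot, and variables do not carry over. Pictures are saved under pics/ and viewed, at most 14 in all, crops included, and the job is handed in when it is done.

Besides the shell and the picture viewer there is one more tool, called by a JSON object that holds its "method" and its "body", one argument or row to a line. drive_tool: Moves the arm, as the interface text tells. Shifts and turns lie within -1 to 1; 1 stands for 0.1 m of shift or pi/4 rad of turn. Its arguments: {"type":"object","properties":{"commands":{"type":"string"},"force":{"type":"number"}},"required":["commands"]}

```bash
mkdir -p pics; cat > h.py <<'E'
import numpy as np, cv2
from rig import *
from scipy.spatial.transform import Rotation as R
N=["round_adapter","tube_clamp","square_adapter","slide_adapter","big_round_nest","small_round_nest","square_nest","oblong_nest"]
def cam(p,s=None):
    f=p["pixels"].shape[0]/2/np.tan(np.radians(p["fov_y"])/2)
    if "position" in p:
        a=np.array(p["attitude"],float)
        M=a if a.shape==(3,3) else R.from_quat(a,scalar_first=True).as_matrix()
        return f,M,np.array(p["position"],float)
    T=np.array(p["tool_from_camera"]); q=R.from_quat(s["ee_rot"],scalar_first=True).as_matrix()
    return f,q@T[:3,:3],q@T[:3,3]+np.array(s["eef_pos"])
def at(p,uv,z,s=None):
    f,M,c=cam(p,s); d=M@np.array([(uv[0]-p["cx"])/f,(uv[1]-p["cy"])/f,1]); return (c+d*(z-c[2])/d[2]).round(1)
def proj(p,X,s=None):
    f,M,c=cam(p,s); v=M.T@(np.array(X,float)-c); return [v[0]/v[2]*f+p["cx"],v[1]/v[2]*f+p["cy"]]
E
python3 - <<'E'
from h import *
for n in ["top","scene"]:
    p=capture(n); cv2.imwrite(f"pics/{n}.png",cv2.resize(p["pixels"],(800,600),interpolation=cv2.INTER_CUBIC))
    print(n,p["fov_y"],p["cx"],p["cy"],p["position"],p["attitude"])
    for k in N:
        print(k,[(np.round(d["position"]).tolist(),round(d["confidence"],2),at(p,d["position"],20 if "nest" not in k else 6)[:2].tolist()) for d in boxes_of(p,k)[:4]])
print(sense()["time_s"])
E
```

```text
top 54.19271287141323 250.70699663285075 190.5846672663609 [ 435.02533107  -43.36919217 1207.75311462] [ 0.01689459 -0.70062638  0.71270564 -0.029798  ]
round_adapter [([196.0, 205.0], 0.64, [471.9, 107.4])]
tube_clamp [([260.0, 206.0], 0.46, [465.0, -95.0])]
square_adapter [([183.0, 147.0], 0.82, [656.8, 148.8])]
slide_adapter [([396.0, 186.0], 0.79, [519.8, -529.9]), ([366.0, 184.0], 0.59, [529.0, -435.7]), ([370.0, 139.0], 0.53, [672.2, -454.4])]
big_round_nest [([104.0, 193.0], 0.62, [513.4, 402.2])]
small_round_nest [([322.0, 222.0], 0.81, [408.8, -292.6])]
square_nest [([280.0, 149.0], 0.76, [647.7, -162.0])]
oblong_nest []
scene 51.287819695260914 255.46644544747326 189.76344318061732 [1077.81105006 -987.34282826  771.63527172] [-0.45625168  0.84967208  0.23665707 -0.11783547]
round_adapter [([264.0, 172.0], 0.64, [482.3, 101.6])]
tube_clamp [([230.0, 196.0], 0.53, [461.4, -88.8])]
square_adapter [([316.0, 181.0], 0.65, [668.4, 147.4])]
slide_adapter [([178.0, 269.0], 0.8, [534.4, -439.5]), ([211.0, 294.0], 0.74, [654.5, -461.9]), ([145.0, 296.0], 0.72, [523.7, -551.0])]
big_round_nest [([307.0, 144.0], 0.75, [513.4, 413.0]), ([314.0, 181.0], 0.21, [654.2, 161.3])]
small_round_nest [([178.0, 225.0], 0.75, [402.7, -284.5])]
square_nest [([267.0, 235.0], 0.81, [655.5, -184.2])]
oblong_nest [([272.0, 148.0], 0.76, [406.8, 300.3])]
0.9
```

View pics/top.png

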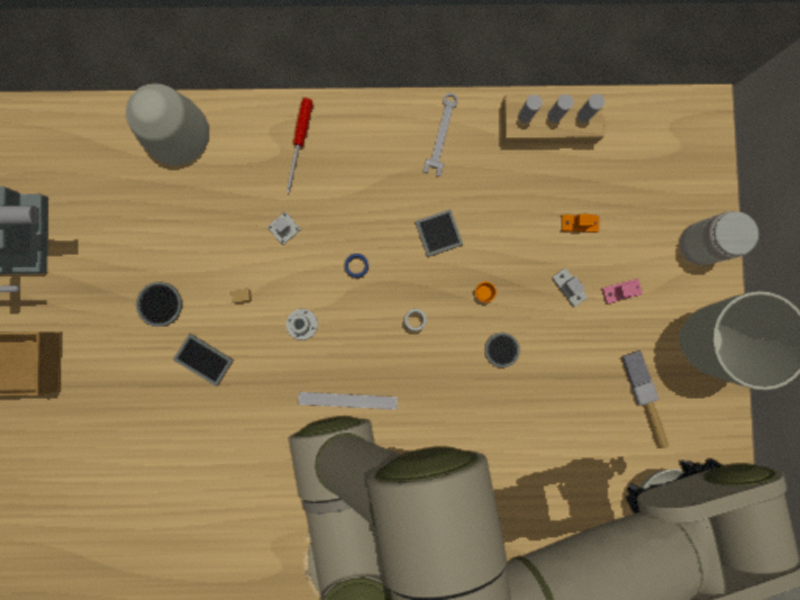

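View pics/scene.png

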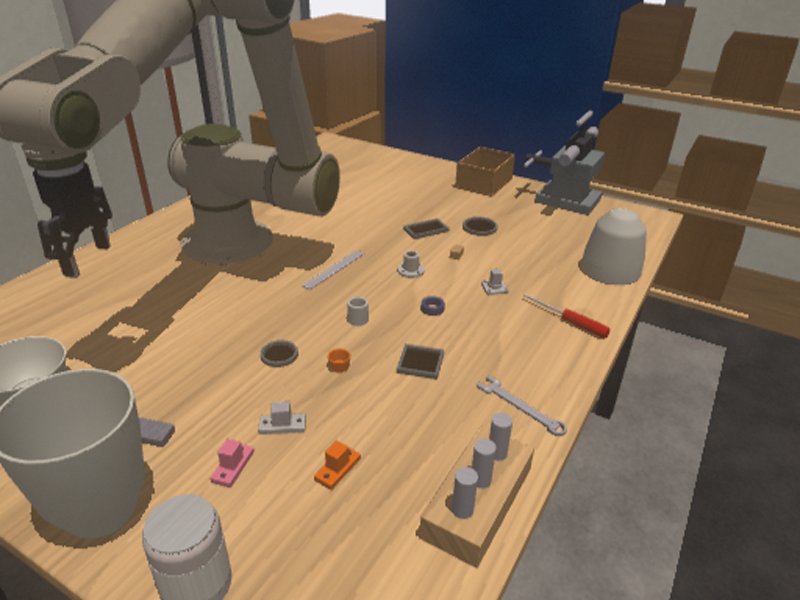

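The top view shows the silver slide_adapter at (366,184), with its orange (370,139) and pink (396,186) look-alikes. Only the silver one matches "aluminium/steel". The tube_clamp is the grey collar at (265,205); the blue ring at (228,170) and the orange cup at (310,187) are not it. The oblong nest is at about (130,230).

```bash
python3 - <<'E'
from h import *
p=capture("top"); im=p["pixels"]; g=im.max(2)
for n,(u,v) in dict(big=(101,194),small=(321,224),square=(281,149),oblong=(130,230)).items():
    r=20; x0,y0=u-r,v-r; c=cv2.resize(g[y0:y0+2*r,x0:x0+2*r],None,fx=8,fy=8,interpolation=cv2.INTER_CUBIC)
    m=(c<55).astype(np.uint8); k,l,s,ce=cv2.connectedComponentsWithStats(m); i=1+s[1:,4].argmax()
    pts=np.argwhere(l==i)[:,::-1].astype(float); pts=(pts+.5)/8-.5+[x0,y0]
    W=np.array([at(p,q,4)[:2] for q in pts[::7]],np.float32); rc=cv2.minAreaRect(W)
    print(n,W.mean(0),rc, c.min())
s=sense(); Rm=R.from_quat(s["ee_rot"],scalar_first=True).as_matrix(); print(Rm.round(3),s["eef_pos"],s["grip_width"],s["time_s"],tips_ahead)
x,y=366,184; cv2.imwrite("pics/c1.png",cv2.resize(im[y-60:y+30,x-50:x+50],None,fx=6,fy=6,interpolation=cv2.INTER_CUBIC))
E
```

```text
big [510.9271  411.26517] ((511.1107482910156, 411.4229431152344), (76.88401794433594, 76.45344543457031), 41.77539825439453) 15
small [ 404.86703 -289.87216] ((404.7096252441406, -290.275390625), (56.2134895324707, 55.903778076171875), 80.9603500366211) 29
square [ 650.2534  -165.88359] ((650.3767700195312, -165.8539581298828), (62.98960876464844, 62.63168716430664), 17.61965560913086) 34
oblong [395.94485 321.55756] ((396.0411071777344, 321.4666748046875), (90.44462585449219, 48.1749382019043), 57.77755355834961) 16
[[ 0.923  0.385 -0.   ]
 [ 0.385 -0.923 -0.   ]
 [-0.     0.    -1.   ]] [ 201.89585147 -484.6359574   248.31264146] 1.0007354727649043 0.95 17.0
```

View pics/c1.png

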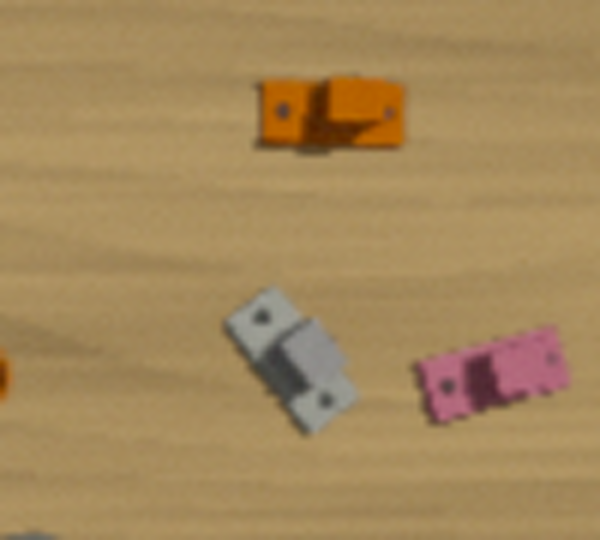

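The enlarged crop confirms it: the silver bar with steel block is the slide_adapter, and the orange and pink ones are look-alikes. Moving above it, a little back.

{"method": "drive_tool", "body": {
  "commands": "0.3 0.04 0 0 0 0 100;0.3 0.04 0 0 0 0 100;0.3 0.04 0 0 0 0 100;0.3 0.04 0 0 0 0.05 100;0.3 0.04 0 0 0 0.05 100;0.3 0.04 0 0 0 0.05 100;0.3 0.04 0 0 0 0.05 100;0.3 0.04 0 0 0 0.05 100;0.3 0.04 0 0 0 0.05 100;0.3 0.04 0 0 0 0 100;0 0 0 0 0 0 100;0 0 0 0 0 0 100",
  "force": 50
}}

```text
time_s: 1.95
eef_pos: [502.9, -444.0, 247.5]
ee_rot: [-0.0, 0.95, 0.311, -0.0]
force: [-0.3, -1.3, -0.1]
grip_width: 1.001
grip_force: 0.0
```

```bash
cat > w.py <<'E'
from h import *
import sys
s=sense(); p=capture("wrist"); np.savez("last.npz",p=p,s=s)
cv2.imwrite(f"pics/{sys.argv[1]}.png",p["pixels"])
Rm=R.from_quat(s["ee_rot"],scalar_first=True).as_matrix()
print("tcp",np.round(s["eef_pos"],1),"yawx",np.degrees(np.arctan2(Rm[1,0],Rm[0,0])).round(1),"t",s["time_s"],"g",s["grip_width"])
for k in sys.argv[2:]:
    print(k,[(np.round(d["position"]).tolist(),round(d["confidence"],2),at(p,d["position"],25 if "nest" not in k else 6,s)[:2].tolist()) for d in boxes_of(p,k)[:3]])
E
python3 w.py w1 slide_adapter
```

```text
tcp [ 502.9 -444.   247.5] yawx 36.2 t 1.95 g 1.0010837390943597
slide_adapter [([366.0, 35.0], 0.77, [665.7, -455.0]), ([337.0, 194.0], 0.71, [524.4, -536.7]), ([264.0, 127.0], 0.68, [535.4, -427.0])]
```

View pics/w1.png

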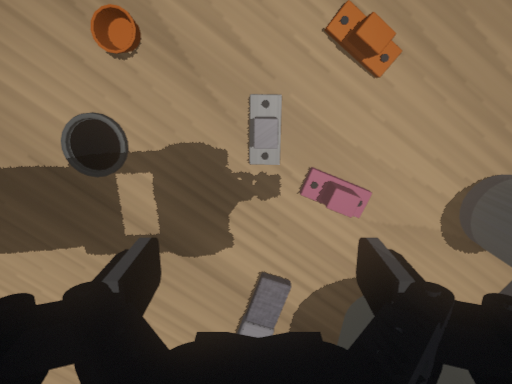

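The wrist picture shows the silver coupling upright at (265,130), its holes at (265,104) and (265,156), so it lines up with the tool.

```bash
python3 - <<'E'
from h import *
d=np.load("last.npz",allow_pickle=True);p=d["p"].item();s=d["s"].item()
g=p["pixels"]; hsv=cv2.cvtColor(g,cv2.COLOR_BGR2HSV)
a,b=at(p,(265.5,104),12,s),at(p,(265,156),12,s);print(a,b,(a+b)/2,np.degrees(np.arctan2(*(a-b)[1::-1])),np.hypot(*(a-b)[:2]))
m=((hsv[...,1]<45)&(hsv[...,2]>85)).astype(np.uint8);m[:85]=0;m[175:]=0;m[:,:235]=0;m[:,295:]=0
W=np.array([at(p,q[::-1],12,s)[:2] for q in np.argwhere(m)],np.float32);print(len(W),W.mean(0),cv2.minAreaRect(W))
E
```

```text
[ 555.4 -415.1   12. ] [ 510. -448.   12.] [ 532.7  -431.55   12.  ] 35.92970168143604 56.06754854637392
1998 [ 534.00696 -430.8771 ] ((532.9819946289062, -430.91900634765625), (75.25996398925781, 33.93467712402344), 34.67587661743164)
```

{"method": "drive_tool", "body": {
  "commands": "0.038 0.016 -0.2 0 0 0 100;0.038 0.016 -0.2 0 0 0 100;0.038 0.016 -0.2 0 0 0 100;0.037 0.016 -0.2 0 0 0 100;0.037 0.016 -0.2 0 0 0 100;0.037 0.016 -0.2 0 0 0 100;0.037 0.016 -0.2 0 0 0 100;0.037 0.016 -0.2 0 0 0 100;0 0 -0.13 0 0 0 100;0 0 -0.13 0 0 0 100;0 0 -0.13 0 0 0 100;0 0 -0.13 0 0 0 100;0 0 0 0 0 0 100;0 0 0 0 0 0 0;0 0 0 0 0 0 0;0 0 0 0 0 0 0;0 0 0 0 0 0 0;0 0 0 0 0 0 0;0 0 0 0 0 0 0;0 0 0 0 0 0 0",
  "force": 50
}}

```text
time_s: 3.72
eef_pos: [532.1, -432.1, 37.0]
ee_rot: [0.001, 0.951, 0.31, 0.0]
force: [0.6, -0.0, 3.4]
grip_width: 0.277
grip_force: 50.7
```

{"method": "drive_tool", "body": {
  "commands": "0 0 0.2 0 0 0 0;0 0 0.3 0 0 0 0;0 0 0.3 0 0 0 0;-0.02 0.15 0.2 0 0 0 0;-0.06 0.3 0 0 0 0 0;-0.06 0.3 0 0 0 0.03 0;-0.06 0.3 0 0 0 0.03 0;-0.06 0.3 0 0 0 0.03 0;-0.06 0.3 0 0 0 0.03 0;-0.06 0.3 0 0 0 0.03 0;-0.06 0.3 0 0 0 0.03 0;-0.06 0.3 0 0 0 0.03 0;-0.06 0.3 0 0 0 0.03 0;-0.06 0.3 0 0 0 0.03 0;-0.06 0.3 0 0 0 0.03 0;-0.06 0.3 0 0 0 0.03 0;-0.06 0.3 0 0 0 0.03 0;-0.06 0.3 0 0 0 0.03 0;-0.06 0.3 0 0 0 0.03 0;-0.06 0.3 0 0 0 0.03 0"
}}

```text
time_s: 5.38
eef_pos: [433.1, 64.5, 136.3]
ee_rot: [-0.0, 0.881, 0.473, -0.0]
force: [1.2, 0.4, -2.8]
grip_width: 0.272
grip_force: 50.0
```

{"method": "drive_tool", "body": {
  "commands": "-0.06 0.3 0 0 0 0.03 0;-0.06 0.3 0 0 0 0 0;-0.06 0.3 0 0 0 0 0;-0.06 0.3 0 0 0 0 0;-0.04 0.3 0 0 0 0 0;-0.04 0.3 0 0 0 0 0;-0.03 0.3 0 0 0 0 0;-0.02 0.3 0 0 0 0 0;-0.01 0.17 0 0 0 0 0;0 0 0 0 0 0 0;0 0 0 0 0 0 0;0 0 0 0 0 0 0"
}}

```text
time_s: 6.38
eef_pos: [395.7, 319.6, 136.1]
ee_rot: [0.0, 0.876, 0.483, -0.0]
force: [0.1, -0.4, -1.8]
grip_width: 0.273
grip_force: 50.0
```

```bash
python3 w.py w2 oblong_nest big_round_nest
```

```text
tcp [395.7 319.6 136.1] yawx 57.7 t 6.3833 g 0.2727960794794663
oblong_nest [([264.0, 137.0], 0.65, [418.5, 348.0])]
big_round_nest [([326.0, 22.0], 0.68, [499.0, 393.5])]
```

View pics/w2.png

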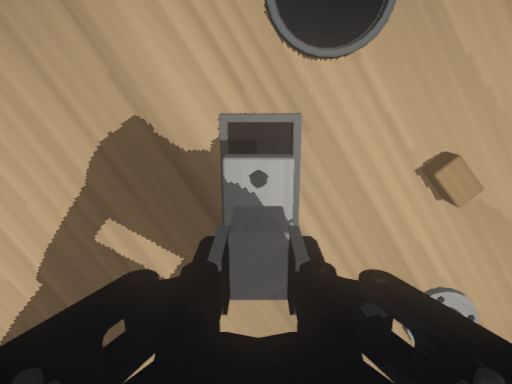

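The nest's far rim corners at (220,114) and (302,114) serve as a check on its centre.

```bash
python3 - <<'E'
from h import *
d=np.load("last.npz",allow_pickle=True);p=d["p"].item();s=d["s"].item()
a,b=at(p,(220,114),11,s),at(p,(302,114),11,s);t=np.radians(57.7);print(a,b,(a+b)/2,np.hypot(*(a-b)[:2]),np.degrees(np.arctan2(*(b-a)[:2])))
print(((a+b)/2)[:2]-52*np.array([np.cos(t),np.sin(t)]))
E
```

```text
[400.3 380.7  11. ] [452.1 347.9  11. ] [426.2 364.3  11. ] 61.31133663524228 122.3421802457812
[398.41367783 320.34638467]
```

{"method": "drive_tool", "body": {
  "commands": "0.016 0.014 -0.2 0 0 0 0;0 0 -0.2 0 0 0 0;0 0 -0.2 0 0 0 0;0 0 -0.15 0 0 0 0;0 0 -0.08 0 0 0 0;0 0 -0.06 0 0 0 0;0 0 -0.03 0 0 0 0;0 0 -0.028 0 0 0 0;0 0 0 0 0 0 0;0 0 0 0 0 0 0;0 0 0 0 0 0 0"
}}

```text
time_s: 7.45
eef_pos: [397.7, 321.7, 42.0]
ee_rot: [0.0, 0.876, 0.483, 0.001]
force: [-0.1, -0.7, -2.0]
grip_width: 0.274
grip_force: 50.0
```

{"method": "drive_tool", "body": {
  "commands": "0 0 -0.01 0 0 0 0;0 0 -0.005 0 0 0 0;0 0 0 0 0 0 0;0 0 0 0 0 0 0;0 0 0 0 0 0 60;0 0 0 0 0 0 80;0 0 0 0 0 0 100;0 0 0 0 0 0 100;0 0 0.05 0 0 0 100;0 0 0.2 0 0 0 100;0 0 0.3 0 0 0 100;0 0 0.3 0 0 0 100;0.05 -0.25 0.3 0 0 0 100;0.05 -0.3 0.3 0 0 0 100;0.05 -0.35 0.1 0 0 0 100;0.05 -0.35 0 0 0 0 100;0.05 -0.35 0 0 0 0 100;0.05 -0.3 0 0 0 0 100;0 0 0 0 0 0 100;0 0 0 0 0 0 100"
}}

```text
time_s: 9.12
eef_pos: [427.5, 131.3, 194.6]
ee_rot: [0.0, 0.876, 0.481, 0.0]
force: [0.0, 0.8, 0.2]
grip_width: 0.998
grip_force: 0.0
```

```bash
python3 w.py w3 round_adapter square_adapter tube_clamp slide_adapter
```

```text
tcp [427.5 131.3 194.6] yawx 57.6 t 9.1167 g 0.9977989086547023
round_adapter [([296.0, 156.0], 0.86, [464.4, 125.0])]
square_adapter [([473.0, 16.0], 0.72, [645.5, 147.1])]
tube_clamp []
slide_adapter [([108.0, 19.0], 0.69, [392.3, 305.7])]
```

View pics/w3.png

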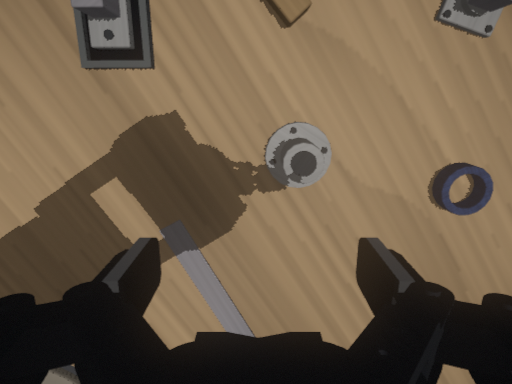

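The round adapter shows with its disc at (298,155) and neck top at (303,162). The slide sits in its nest, seen at the top left.

```bash
python3 - <<'E'
from h import *
d=np.load("last.npz",allow_pickle=True);p=d["p"].item();s=d["s"].item()
print(at(p,(298,155),8,s),at(p,(303,162),46,s), at(p,(265,155),8,s)-at(p,(331,155),8,s))
E
```

```text
[466.7 121.7   8. ] [466.7 122.2  46. ] [-53.5  34.1   0. ]
```

{"method": "drive_tool", "body": {
  "commands": "0.098 -0.023 -0.2 0 0 0 100;0.098 -0.023 -0.2 0 0 0 100;0.098 -0.024 -0.2 0 0 0 100;0.098 -0.023 -0.2 0 0 0 100;0 0 -0.25 0 0 0 100;0 0 -0.2 0 0 0 100;0 0 -0.15 0 0 0 100;0 0 -0.12 0 0 0 100;0 0 -0.07 0 0 0 100;0 0 0 0 0 0 100;0 0 0 0 0 0 0;0 0 0 0 0 0 0;0 0 0 0 0 0 0;0 0 0 0 0 0 0;0 0 0 0 0 0 0;0 0 0 0 0 0 0;0 0 0 0 0 0 0"
}}

```text
time_s: 10.78
eef_pos: [466.9, 123.1, 36.1]
ee_rot: [0.0, 0.876, 0.483, 0.001]
force: [-1.6, 0.3, 5.3]
grip_width: 0.404
grip_force: 49.5
```

{"method": "drive_tool", "body": {
  "commands": "0 0 0.2 0 0 0 0;0 0 0.3 0 0 0 0;0 0 0.3 0 0 0 0;0.02 0.18 0.2 0 0 0 0;0.05 0.3 0 0 0 0 0;0.05 0.3 0 0 0 0 0;0.05 0.3 0 0 0 0 0;0.05 0.3 0 0 0 0 0;0.05 0.3 0 0 0 0 0;0.05 0.3 0 0 0 0 0;0.05 0.3 0 0 0 0 0;0.04 0.3 0 0 0 0 0;0.03 0.3 0 0 0 0 0;0 0 0 0 0 0 0;0 0 0 0 0 0 0;0 0 0 0 0 0 0"
}}

```text
time_s: 12.12
eef_pos: [510.3, 410.4, 135.0]
ee_rot: [0.0, 0.876, 0.483, -0.0]
force: [0.4, -0.4, -0.6]
grip_width: 0.403
grip_force: 50.2
```

```bash
python3 w.py w4 big_round_nest
```

```text
tcp [510.3 410.4 135. ] yawx 57.7 t 12.1167 g 0.4028471953684814
big_round_nest [([260.0, 158.0], 0.97, [522.2, 426.9])]
```

View pics/w4.png

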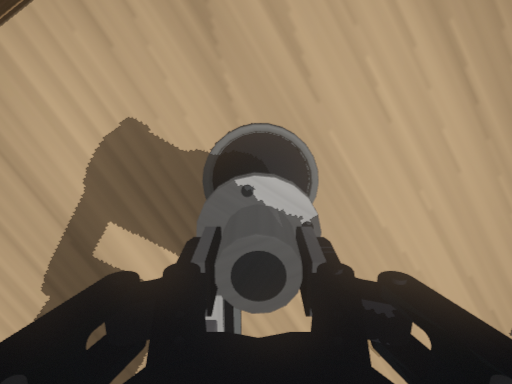

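```bash
python3 - <<'E'
from h import *
d=np.load("last.npz",allow_pickle=True);p=d["p"].item();s=d["s"].item()
t=np.radians(57.7);print(at(p,(260.5,123),11,s)[:2]-46*np.array([np.cos(t),np.sin(t)]),at(p,(260.5,180),11,s))
print(proj(p,[510.3,410.4,145],s))
E
```

```text
[512.51979193 410.91795567] [513.6 412.6  11. ]
[np.float64(258.86214288621414), np.float64(271.1753509257214)]
```

{"method": "drive_tool", "body": {
  "commands": "0.015 0.007 -0.2 0 0 0 0;0 0 -0.2 0 0 0 0;0 0 -0.2 0 0 0 0;0 0 -0.15 0 0 0 0;0 0 -0.08 0 0 0 0;0 0 -0.06 0 0 0 0;0 0 -0.03 0 0 0 0;0 0 -0.02 0 0 0 0;0 0 -0.008 0 0 0 0;0 0 0 0 0 0 0;0 0 0 0 0 0 0"
}}

```text
time_s: 13.13
eef_pos: [512.2, 411.9, 41.1]
ee_rot: [0.0, 0.876, 0.483, 0.001]
force: [0.2, -0.4, -0.4]
grip_width: 0.406
grip_force: 50.2
```

{"method": "drive_tool", "body": {
  "commands": "0 0 -0.01 0 0 0 0;0 0 -0.005 0 0 0 0;0 0 0 0 0 0 0;0 0 0 0 0 0 0;0 0 0 0 0 0 65;0 0 0 0 0 0 80;0 0 0 0 0 0 100;0 0 0 0 0 0 100;0 0 0.05 0 0 0 100;0 0 0.2 0 0 0 100;0 0 0.3 0 0 0 100;0 0 0.3 0 0 0 100;0.1 -0.3 0.3 0 0 -0.1 100;0.1 -0.35 0.3 0 0 -0.1 100;0.1 -0.35 0.1 0 0 -0.1 100;0.1 -0.35 0 0 0 -0.1 100;0.1 -0.35 0 0 0 -0.1 100;0.1 -0.35 0 0 0 -0.1 100;0.1 -0.35 0 0 0 -0.1 100;0.1 -0.2 0 0 0 0 100"
}}

```text
time_s: 14.8
eef_pos: [590.8, 153.8, 189.7]
ee_rot: [0.0, 0.975, 0.224, 0.0]
force: [0.7, 0.2, -0.7]
grip_width: 0.999
grip_force: 0.0
```

{"method": "drive_tool", "body": {
  "commands": "0 0 0 0 0 0 100;0 0 0 0 0 0 100"
}}

```text
time_s: 14.97
eef_pos: [590.7, 156.3, 189.4]
ee_rot: [-0.0, 0.974, 0.226, 0.0]
force: [-0.2, 1.2, 0.3]
grip_width: 0.998
grip_force: 0.0
```

```bash
python3 w.py w5 square_adapter
```

```text
tcp [590.7 156.3 189.4] yawx 26.1 t 14.9667 g 0.9977889626439808
square_adapter [([291.0, 98.0], 0.92, [662.0, 159.7])]
```

View pics/w5.png

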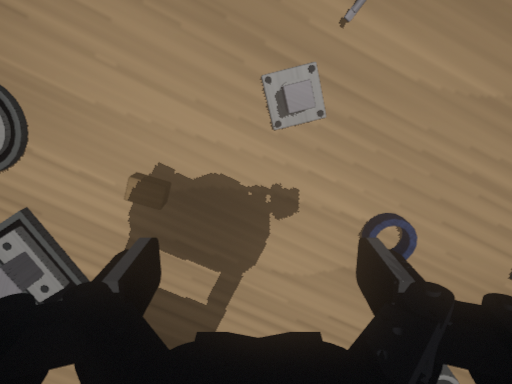

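The square adapter is at (294,97), its plate holes at (268,80), (312,69), (320,114) and (278,124).

```bash
python3 - <<'E'
from h import *
d=np.load("last.npz",allow_pickle=True);p=d["p"].item();s=d["s"].item()
for L in ([(262,76),(316,63),(326,117),(275,130)],[(268,80),(312,69),(320,114),(278,124)]):
    W=np.array([at(p,q,8,s)[:2] for q in L],np.float32);print(W.mean(0),cv2.minAreaRect(W))
g=p["pixels"][45:150,245:345]; hsv=cv2.cvtColor(g,cv2.COLOR_BGR2HSV); m=cv2.morphologyEx(((hsv[...,1]<40)&(hsv[...,2]>90)).astype(np.uint8),cv2.MORPH_OPEN,np.ones((3,3)))
W=np.array([at(p,q[::-1]+[245,45],8,s)[:2] for q in np.argwhere(m)],np.float32);print(cv2.minAreaRect(W))
E
```

```text
[665.05 155.75] ((665.2901611328125, 155.88397216796875), (49.01509094238281, 48.69914245605469), 40.18733596801758)
[664.9     155.95001] ((664.8692016601562, 155.96572875976562), (39.80921173095703, 39.858909606933594), 39.40071105957031)
((665.2827758789062, 156.76063537597656), (49.42223358154297, 49.793582916259766), 39.80557632446289)
```

{"method": "drive_tool", "body": {
  "commands": "0.15 0 -0.1 0 0 0.1 100;0.15 0 -0.2 0 0 0.1 100;0.15 0 -0.2 0 0 0.102 100;0.15 0 -0.2 0 0 0 100;0.144 -0.002 -0.2 0 0 0 100;0 0 -0.2 0 0 0 100;0 0 -0.15 0 0 0 100;0 0 -0.12 0 0 0 100;0 0 -0.1 0 0 0 100;0 0 -0.03 0 0 0 100;0 0 0 0 0 0 100;0 0 0 0 0 0 0;0 0 0 0 0 0 0;0 0 0 0 0 0 0;0 0 0 0 0 0 0;0 0 0 0 0 0 0;0 0 0 0 0 0 0;0 0 0 0 0 0 0;0 0 0 0 0 0 0"
}}

```text
time_s: 16.65
eef_pos: [665.0, 156.9, 39.6]
ee_rot: [0.0, 0.94, 0.34, 0.0]
force: [-0.4, -0.4, 5.0]
grip_width: 0.245
grip_force: 50.2
```

{"method": "drive_tool", "body": {
  "commands": "0 0 0.2 0 0 0 0;0 0 0.3 0 0 0 0;0 0 0.3 0 0 0 0;0 -0.22 0.1 0 0 0 0;-0.01 -0.3 0 0 0 -0.05 0;-0.01 -0.3 0 0 0 -0.05 0;-0.01 -0.3 0 0 0 -0.05 0;-0.01 -0.3 0 0 0 -0.05 0;-0.01 -0.3 0 0 0 -0.05 0;-0.01 -0.3 0 0 0 -0.05 0;-0.02 -0.3 0 0 0 -0.05 0;-0.02 -0.3 0 0 0 -0.05 0;-0.02 -0.3 0 0 0 -0.05 0;-0.03 -0.3 0 0 0 -0.04 0;0 0 0 0 0 0 0;0 0 0 0 0 0 0;0 0 0 0 0 0 0"
}}

```text
time_s: 18.07
eef_pos: [649.6, -164.5, 128.7]
ee_rot: [-0.0, 0.988, 0.155, -0.0]
force: [0.8, 0.6, -0.3]
grip_width: 0.247
grip_force: 49.5
```

```bash
python3 w.py w6 square_nest
```

```text
tcp [ 649.6 -164.5  128.7] yawx 17.8 t 18.0667 g 0.24742514027626145
square_nest [([260.0, 154.0], 0.56, [673.1, -158.7])]
```

View pics/w6.png

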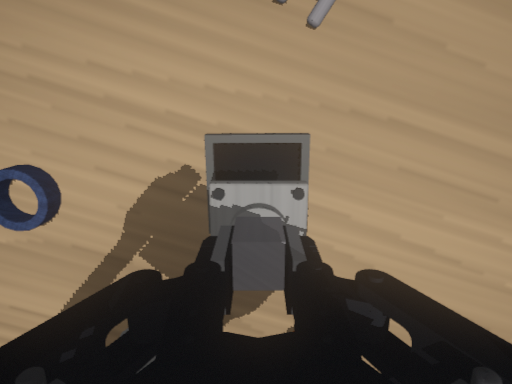

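Nest rim corners are at (206,134) and (310,134), and the plate is parallel to the nest.

```bash
python3 - <<'E'
from h import *
d=np.load("last.npz",allow_pickle=True);p=d["p"].item();s=d["s"].item()
a,b=at(p,(206,134),11,s),at(p,(310,134),11,s);t=np.radians(17.7)
print(np.hypot(*(a-b)[:2]),((a+b)/2)[:2]-39*np.array([np.cos(t),np.sin(t)]))
E
```

```text
76.62825849515305 [ 650.69620223 -164.05728938]
```

{"method": "drive_tool", "body": {
  "commands": "0.01 -0.003 -0.2 0 0 0 0;0 0 -0.2 0 0 0 0;0 0 -0.2 0 0 0 0;0 0 -0.1 0 0 0 0;0 0 -0.07 0 0 0 0;0 0 -0.04 0 0 0 0;0 0 -0.02 0 0 0 0;0 0 -0.02 0 0 0 0;0 0 -0.005 0 0 0 0;0 0 0 0 0 0 0;0 0 0 0 0 0 0"
}}

```text
time_s: 19.08
eef_pos: [651.0, -165.5, 44.2]
ee_rot: [0.0, 0.988, 0.154, 0.0]
force: [-0.2, 0.3, 0.2]
grip_width: 0.244
grip_force: 49.6
```

{"method": "drive_tool", "body": {
  "commands": "0 0 -0.008 0 0 0 0;0 0 -0.003 0 0 0 0;0 0 0 0 0 0 0;0 0 0 0 0 0 0;0 0 0 0 0 0 60;0 0 0 0 0 0 80;0 0 0 0 0 0 100;0 0 0 0 0 0 100;0 0 0.05 0 0 0 100;0 0 0.2 0 0 0 100;0 0 0.3 0 0 0 100;0 0 0.3 0 0 0 100;-0.25 0.06 0.3 0 0 0 100;-0.3 0.08 0.3 0 0 0 100;-0.35 0.1 0 0 0 0 100;-0.35 0.1 0 0 0 0 100;-0.35 0.1 0 0 0 0 100;-0.35 0.1 0 0 0 0 100;-0.25 0 0 0 0 0 100;0 0 0 0 0 0 100"
}}

```text
time_s: 20.75
eef_pos: [428.6, -110.7, 186.9]
ee_rot: [-0.0, 0.988, 0.154, -0.001]
force: [0.1, -0.2, 1.3]
grip_width: 0.998
grip_force: 0.0
```

{"method": "drive_tool", "body": {
  "commands": "0 0 0 0 0 0 100;0 0 0 0 0 0 100"
}}

```text
time_s: 20.92
eef_pos: [432.6, -112.0, 187.0]
ee_rot: [0.0, 0.988, 0.154, 0.001]
force: [1.6, 0.6, -0.5]
grip_width: 1.006
grip_force: 0.0
```

```bash
python3 w.py w7 tube_clamp
```

```text
tcp [ 432.6 -112.   187. ] yawx 17.7 t 20.9167 g 1.0060086441041667
tube_clamp [([272.0, 149.0], 0.56, [457.6, -116.9])]
```

View pics/w7.png

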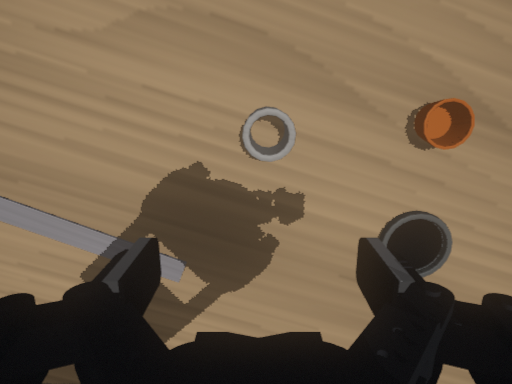

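The grey collar's top ring is at (269,134). The orange cup at (445,123) differs in colour and shape. Checking its size, with an enlarged crop to confirm.

```bash
python3 - <<'E'
from h import *
d=np.load("last.npz",allow_pickle=True);p=d["p"].item();s=d["s"].item()
for z in (46,0):
  a,b=at(p,(242,134),z,s),at(p,(296,134),z,s);print(z,np.hypot(*(a-b)[:2]),(a+b)/2)
c=at(p,(269,134),46,s); print(proj(p,[c[0],c[1],0],s))
cv2.imwrite("pics/c7.png",cv2.resize(p["pixels"][90:190,220:320],None,fx=5,fy=5,interpolation=cv2.INTER_CUBIC))
E
```

```text
46 43.54870836201689 [ 471.4  -109.15   46.  ]
0 51.107142357991414 [ 467.35 -112.05    0.  ]
[np.float64(267.3365493456195), np.float64(128.87547216478924)]
```

View pics/c7.png

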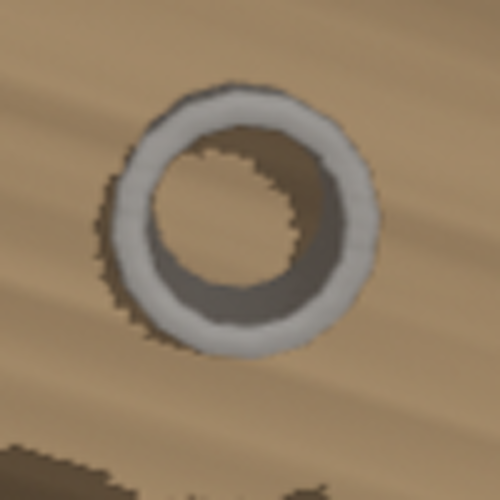

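Its diameter comes out as 43.5 mm at z=46, which matches the collar at (471.4, -109.2). Grasping it.

{"method": "drive_tool", "body": {
  "commands": "0.1 0.008 -0.1 0 0 0 100;0.1 0.01 -0.2 0 0 0 100;0.1 0.01 -0.2 0 0 0 100;0.088 0 -0.2 0 0 0 100;0 0 -0.25 0 0 0 100;0 0 -0.2 0 0 0 100;0 0 -0.15 0 0 0 100;0 0 -0.12 0 0 0 100;0 0 -0.08 0 0 0 100;0 0 -0.02 0 0 0 100;0 0 0 0 0 0 100;0 0 0 0 0 0 0;0 0 0 0 0 0 0;0 0 0 0 0 0 0;0 0 0 0 0 0 0;0 0 0 0 0 0 0;0 0 0 0 0 0 0;0 0 0 0 0 0 0"
}}

```text
time_s: 22.52
eef_pos: [471.0, -109.0, 35.4]
ee_rot: [0.0, 0.988, 0.154, 0.001]
force: [-2.2, -0.0, 7.2]
grip_width: 0.495
grip_force: 50.4
```

{"method": "drive_tool", "body": {
  "commands": "0 0 0.2 0 0 0 0;0 0 0.3 0 0 0 0;0 0 0.3 0 0 0 0;-0.05 -0.12 0.2 0 0 0 0;-0.1 -0.3 0 0 0 0 0;-0.1 -0.3 0 0 0 0 0;-0.1 -0.3 0 0 0 0 0;-0.1 -0.3 0 0 0 0 0;-0.1 -0.3 0 0 0 0 0;-0.11 -0.19 0 0 0 0 0;0 0 0 0 0 0 0;0 0 0 0 0 0 0;0 0 0 0 0 0 0"
}}

```text
time_s: 23.6
eef_pos: [404.8, -289.2, 134.5]
ee_rot: [-0.0, 0.988, 0.154, 0.0]
force: [0.5, 0.5, 0.3]
grip_width: 0.498
grip_force: 51.2
```

```bash
python3 w.py w8 small_round_nest
```

```text
tcp [ 404.8 -289.2  134.5] yawx 17.8 t 23.6 g 0.49783603152927236
small_round_nest [([258.0, 166.0], 0.8, [418.3, -285.3])]
```

View pics/w8.png

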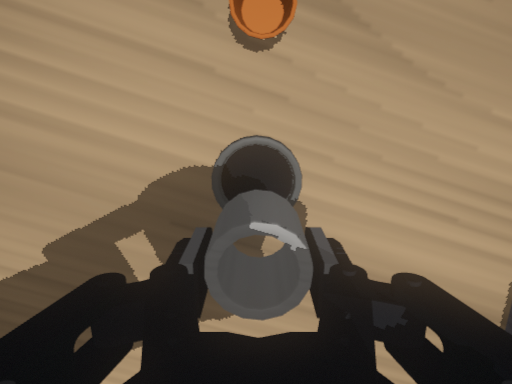

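The nest shows its far rim at (257,136), sides at 211 and 302. The collar hangs upright at (259,268).

```bash
python3 - <<'E'
from h import *
d=np.load("last.npz",allow_pickle=True);p=d["p"].item();s=d["s"].item()
t=np.radians(17.8);print(at(p,(256.5,136),11,s)[:2]-36*np.array([np.cos(t),np.sin(t)]),at(p,(256.5,181),11,s),np.hypot(*(at(p,(211,180),11,s)-at(p,(302,180),11,s))[:2]))
print(at(p,(259,268),145,s))
E
```

```text
[ 406.42334186 -287.60503098] [ 407.3 -287.2   11. ] 71.2832378613654
[ 406.5 -289.2  145. ]
```

{"method": "drive_tool", "body": {
  "commands": "0.01 0.008 -0.2 0 0 0 0;0 0 -0.2 0 0 0 0;0 0 -0.2 0 0 0 0;0 0 -0.15 0 0 0 0;0 0 -0.08 0 0 0 0;0 0 -0.06 0 0 0 0;0 0 -0.03 0 0 0 0;0 0 -0.02 0 0 0 0;0 0 -0.012 0 0 0 0;0 0 0 0 0 0 0;0 0 0 0 0 0 0"
}}

```text
time_s: 24.62
eef_pos: [405.8, -289.3, 39.7]
ee_rot: [0.0, 0.988, 0.154, 0.0]
force: [0.5, 0.5, -0.7]
grip_width: 0.494
grip_force: 51.2
```

{"method": "drive_tool", "body": {
  "commands": "0 0 -0.006 0 0 0 0;0 0 0 0 0 0 0;0 0 0 0 0 0 0;0 0 0 0 0 0 70;0 0 0 0 0 0 85;0 0 0 0 0 0 100;0 0 0 0 0 0 100;0 0 0.05 0 0 0 100;0 0 0.2 0 0 0 100;0 0 0.3 0 0 0 100;0 0 0.3 0 0 0 100;-0.1 -0.1 0.3 0 0 0 100;-0.2 -0.2 0.3 0 0 0 100;-0.3 -0.3 0.3 0 0 0 100;-0.3 -0.3 0 0 0 0 100;-0.3 -0.3 0 0 0 0 100;-0.3 -0.3 0 0 0 0 100;-0.2 -0.2 0 0 0 0 100;0 0 0 0 0 0 100;0 0 0 0 0 0 100"
}}

```text
time_s: 26.28
eef_pos: [242.2, -452.1, 207.8]
ee_rot: [-0.0, 0.988, 0.153, 0.0]
force: [0.5, 0.5, 0.2]
grip_width: 0.998
grip_force: 0.0
```

```bash
python3 - <<'E'
from h import *
p=capture("top"); im=p["pixels"]; T=[]
for n,(x,y) in dict(big=(512,411),small=(406,-288.5),square=(650.6,-165),oblong=(397,321)).items():
    u,v=map(round,proj(p,[x,y,4])); T.append(cv2.resize(im[v-22:v+22,u-22:u+22],(300,300),interpolation=cv2.INTER_CUBIC))
cv2.imwrite("pics/fin.png",np.vstack([np.hstack(T[:2]),np.hstack(T[2:])])); s=sense(); print(s["time_s"],s["eef_pos"])
E
```

```text
26.3333 [ 243.09452385 -451.33340258  207.82205555]
```

View pics/fin.png

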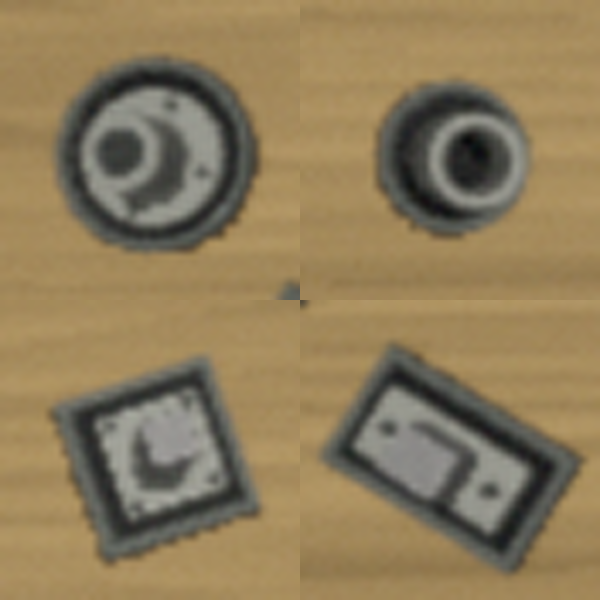

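The round, collar and square couplings look centred, allowing for parallax. The oblong shows little black on its lower-left side, so I'm measuring it.

```bash
python3 - <<'E'
from h import *
p=capture("top"); 
u,v=map(round,proj(p,[397,321,4])); k=300/44
f=lambda c:((c[0]+.5)/k-.5+u-22,(c[1]+.5)/k-.5+v-22)
# crop coords in fin.png minus (300,300): holes, rim corners
h=[f(c) for c in [(88,128),(189,190)]]; a,b=[at(p,q,12) for q in h]; print("slide",(a+b)/2,np.hypot(*(a-b)[:2]))
L=[f(c) for c in [(92,45),(280,160),(213,272),(23,152)]]; W=np.array([at(p,q,11)[:2] for q in L],np.float32); print("nest",W.mean(0),cv2.minAreaRect(W))
cv2.imwrite("pics/sl.png",cv2.resize(p["pixels"][v-22:v+22,u-22:u+22],None,fx=13,fy=13,interpolation=cv2.INTER_CUBIC))
E
```

```text
slide [396.1  323.65  12.  ] 55.01463441667137
nest [396.825 317.75 ] ((396.7689514160156, 317.2472839355469), (104.4028549194336, 59.41398239135742), 57.158103942871094)
```

The slide is about 6 mm from the nest's centre: inside the 8 mm of play and the 12 mm limit. Its hole spacing comes out right when taken at floor height, so it is lying flat.

```bash
python3 -c "
from rig import *
print(finish_job())"
```

```text
the job is handed in; nothing more can be done
None
```

All four couplings are set down in their matching nests and the job was handed in at about 26 s of the 106 s; no verdict came back, but the last top view showed each in place, the oblong about 6 mm off centre (limit 12 mm).

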